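# Lay up a pair of heel blocks for the press with a separator between them

### The arm

A 6-joint arm with a two-finger parallel gripper is mounted at the origin on the work surface. World frame = base frame: x ahead of the robot, y to its left, z up, the work surface at z = 0. Lengths are in m, angles in rad, forces in N, time in s.
With the tool pointing down it reaches from about 0.375 to 0.9 m from the base axis. Payload 3.1 kg.
Tool frame: the origin (TCP) lies midway between the tips of the shut fingers; the grasp point (between the pads) lies 19 mm behind it; z points along the fingers, y is the line along which they close (so a half turn about z gives the same grasp; the last joint's range is limited). The gripper opens to 87 mm and grips with 3 to 60 N. Pads are 19 mm wide; open, the fingers measure 117 mm over their backs; the gripper's body (75 mm by 190 mm) begins 51 mm behind the grasp point.
Start: joints at [1.05, 0.527, 1.433, -0, 1.181, -0.178], TCP at [0.21, 0.589, 0.223] pointing down, gripper open.
Joint ranges: [-3.08, 3.08], [-0.75, 2.2], [0.22, 2.44], [-1.43, 4.57], [0, 2.65], [-2.85, 2.85]. Speed limits (rad/s): [2.79, 2.79, 3.14, 3.14, 3.14, 3.14].

### API

Orientations are given as a unit quaternion [x, y, z, w].
In Python, from rig import robot gives the robot as it stands. The module is installed in compiled form; this text tells all that it offers.
- The arm moves only by the tool play_rows, never from a script. Its arguments are lists of equal length, an entry for each row: "gripper": the closure, from -1 (fully open) to 1 (shut); "delta_pos": the shift along the tool's x, y, z in cm, a list of three; "turn": the turn, a rotation vector about the tool's x, y, z in rad, a list of three. A call has 1 to 12 rows; each row is the pose to reach, as a shift and turn from the pose commanded when the call began, along the tool's axes at that moment; what a row does not reach only later rows make up. A row lasts 1/8 s, in which the tool goes at most 62.5 mm and 10.7 degrees, less where a joint would pass 70% of its speed; a pose out of reach is approached as far as the arm can. A call with a gripper value outside its range is refused whole. The fingers move at their own pace and stop on an object; "squeeze" is the grip in N (left out, the last holds). Time passes only in rows, so rows that repeat a pose let the fingers close. It gives the time, the measured TCP pose, the force, the opening and the grip force at its end, in the units of the state.
- robot.get_obs(): the state, without advancing time (a new reading comes with each control period).
- robot.camera(name): name is "scene" or "top"; returns a dict with "color" (480x640x3 uint8, red, green, blue), "vfov" (degrees; the focal length in pixels is half the picture's height over the tangent of half this angle, whatever the lens; pixels are square), "cx", "cy" (the principal point, pixels), "R" (3x3) and "t" (3): a world point X has camera coordinates R X + t. Camera axes: x right, y down, z forward; pixel columns grow to the right and rows downward; lengths in m; the calibration is good to about 2 mm. A picture is of the moment at which its call begins. There is no depth.
- robot.hand_in(): hands the job in; it is judged then, once.
The state is a dict: "time": time; "q": joint angles; "joint_velocities": joint speeds; "joint_torque": joint torques, N m; "position": TCP position; "tool_rot": TCP orientation; "ft_force": force on the tool from outside, world axes, zero at the start; "moment": the same for the moment, N m; "grip_width": finger opening in m; "grip_force": force on a finger pad.
Only numpy, scipy, OpenCV 4.12 (cv2) and the standard library are available. Lean on these libraries where they do the work, as an engineer would, in place of code of your own. Each camera call takes 0.05 s, during which the arm holds its last target. There are 200 camera calls.

### The job

Lay up this pair of leather heel blocks for the press: take the shorter of the two white separator boards out of the rack and lay it flat on the heel block that already stands on the steel carrier plate, centred on the block, with a short edge against the plate's upright stop. Then stack the second heel block on the board, right way up, squarely above the first and with its flat face against the stop. Set both down gently rather than letting them fall, do not shift the lower block, and leave everything else alone.

Things in the scene. Friction and masses are not known exactly. Their poses are not given: they have to be found in the camera images.
- carrier: Press carrier plate, fixed: dark steel, 140 (x) by 130 (y) by 12 mm, mid-bench. Origin: centre of its underside, on the bench; z up; yaw up to 0.3 rad. An upright steel stop 110 mm wide (y), 8 mm thick, top 78 mm above the bench, stands across it near its -x end (robot's side), two gussets behind. A 10 mm high U handle reaches 26 mm beyond its +x end.
- stop (a point): Foot of the stop's working face: the middle of the face that looks to the carrier's +x, at the height of the plate's top (12 mm above the bench). Axes as the carrier's: +x points straight out from the stop's face, y runs along the stop.
- heel_low: Lower heel block, loose on the carrier, flat face against the stop, up to 15 mm aside of its middle: brown stacked leather, D-shaped, 62 mm long (x), 58 wide (y), 24 high, 85 g. Origin: centre of the underside, 31 mm from the flat face, which is at -x; sides straight and parallel for 33 mm from that face, then a half round of radius 29 mm.
- heel_next: Second heel block, same shape, size and axes as the first, lying right way up and loose on the bench left or right of the carrier, its flat face (-x) turned towards the robot within 0.6 rad. 60 to 120 g. Origin: centre of the underside.
- heel_next_breast (a point): Middle of the lower edge of the second heel block's flat face (31 mm to -x of its origin).
- rack: Slotted plywood rack, fixed, on the other side of the carrier from the second block: foot 130 (x) by 100 (y) by 6 mm; yaw up to 0.25 rad. Origin: centre of its underside. Two slots, at x = -35 and +35 mm, 13 mm wide between dividers 12 mm thick and 90 mm long (y), tops 36 mm above the bench. The boards stand in the slots with their thickness along the rack's x.
- separator: The shorter of two white plastic boards: 10 mm thick (its x), 100 mm long (its y), 66 mm (its z), about 64 g; both faces alike. Origin: its centre. It starts standing on a long edge in one of the rack's two slots (either one), its upper long edge 72 mm above the bench, so that 36 mm of it stands clear of the dividers.
- long_board: The longer white board, in the rack's other slot; it is to stay there: 10 by 140 by 66 mm, axes and origin as the shorter one's.
- cement_bottle: White square bottle 85 by 85 mm with a yellow cone spout, 190 mm tall, at the left end of the work area; leave alone. Origin: centre of the underside.
- hammer: Hammer lying roughly along y at the far edge of the work area, 250 mm long; leave alone. Origin: under its middle.
- last: Brown wooden shoe last, about 250 (its x, along the bench away from the robot) by 78 mm and 92 mm tall, at the right end of the work area; leave alone. Origin: centre of the underside.
Not all that is in view belongs to the job. Leave any pink or turquoise look-alike of the heel_next alone.

How it is judged:
On the way:
1. the separator lies flat on the lower heel block, let go, before the second block is on it (z of separator in the frame of heel_low between 0.027 and 0.031 m and angle between the x axis of separator and the z axis of carrier, either way round below 0.06 rad and horizontal distance between separator and heel_low below 0.1 m and contact force between each of the fingers, heel_next and separator below 0.05 N), for 0.2 s.
At the end, for the whole second after the job is handed in: Lower block within 4 mm of its start. Short board flat on it, short edge within 3.5 mm of the stop, centred within 6 mm. Second block upright on the board, flat face within 3 mm of the stop, within 5 mm sideways of the lower block. Board and blocks square within 0.07 rad and at rest (distance of heel_low from where it was at the start of the episode below 0.004 m and angle between the x axis of heel_low and the x axis of carrier, either way round below 0.06 rad and angle between heel_low's own z axis and vertical below 0.04 rad and z of separator in the frame of heel_low between 0.027 and 0.031 m and angle between the x axis of separator and the z axis of carrier, either way round below 0.06 rad and horizontal distance between separator and heel_low below 0.1 m and x of separator in the frame of stop between 0.046 and 0.0535 m and y of separator in the frame of heel_low between -0.006 and 0.006 m and angle between the y axis of separator and the x axis of carrier, either way round below 0.07 rad and z of heel_next in the frame of heel_low between 0.032 and 0.036 m and angle between heel_next's own z axis and vertical below 0.05 rad and x of heel_next_breast in the frame of stop between -0.002 and 0.003 m and y of heel_next in the frame of heel_low between -0.005 and 0.005 m and angle between the x axis of heel_next and the x axis of carrier, either way round below 0.07 rad and linear speed of each of heel_low, separator, heel_next below 0.02 m/s); the robot touches nothing.
It fails at once if the separator is let fall onto the stack (contact force between the fingers and separator below 0.05 N and linear speed of separator above 0.4 m/s and horizontal distance between separator and heel_low below 0.09 m).
It fails at once if the second heel block is let fall onto the stack (contact force between the fingers and heel_next below 0.05 N and linear speed of heel_next above 0.4 m/s and horizontal distance between heel_next and heel_low below 0.09 m).
It fails at once if the longer board leaves its place (distance of long_board from where it was at the start of the episode above 0.03 m).
It fails at once if a bystander is disturbed (distance of any of cement_bottle, hammer, last from where it was at the start of the episode above 0.03 m).
It also fails if it takes over 61 s, if anything falls off the work surface, if the arm or the gripper's body presses on something with over 40 N, if the wrist force passes 120 N, or if a joint passes its speed limit or range.

## Working session

There is one attempt and no reset: what is moved stays moved. The work goes in short steps, Python scripts to look and compute and a tool call to move; the robot and the scene stay as the last step left them, time stands still between calls to the robot, and variables do not carry over. Pictures are saved under pics/ and viewed, at most 10 in all, crops included, and the job is handed in when it is done.

Besides the shell and the picture viewer there is one more tool, called after "Call:" as name(argument=value, ...) on one line, values as JSON. play_rows: Moves the arm, as the interface text tells. Its arguments: {"type":"object","properties":{"gripper":{"type":"array","items":{"type":"number"}},"delta_pos":{"type":"array","items":{"type":"array","items":{"type":"number"}}},"turn":{"type":"array","items":{"type":"array","items":{"type":"number"}}},"squeeze":{"type":"number"}},"required":["gripper","delta_pos","turn"]}

```bash
mkdir -p pics
python3 - <<'E'
from rig import robot
import cv2
o=robot.get_obs()
print({k:o[k] for k in("time","position","tool_rot","grip_width","ft_force")})
for n in("scene","top"):
    c=robot.camera(n); cv2.imwrite(f"pics/{n}0.png",c["color"][:,:,::-1]); print(n,c["vfov"],c["cx"],c["cy"],c["R"],c["t"])
E
```

```text
{'time': 0.0, 'position': array([0.20968362, 0.58799566, 0.22156811]), 'tool_rot': array([ 1.70559453e-01,  9.85346798e-01, -1.01372418e-03, -3.65560898e-04]), 'grip_width': 0.08709599285406648, 'ft_force': array([-0.35779536,  0.77785109,  0.173085  ])}
scene 48.10515466954747 310.54820391451443 238.94960502217762 [[ 0.01450028  0.99989069  0.00289105]
 [ 0.75893085 -0.00912333 -0.65110731]
 [-0.65100975  0.01163535 -0.75898018]] [ 0.00248936 -0.39201185  1.88301463]
top 55.64541043134152 317.6837061889368 244.28360538479575 [[-0.01900552 -0.99981359 -0.00340138]
 [-0.99868627  0.01914579 -0.04753086]
 [ 0.04758712  0.00249357 -0.99886398]] [0.00828095 0.57109405 1.2286258 ]
```

View pics/top0.png

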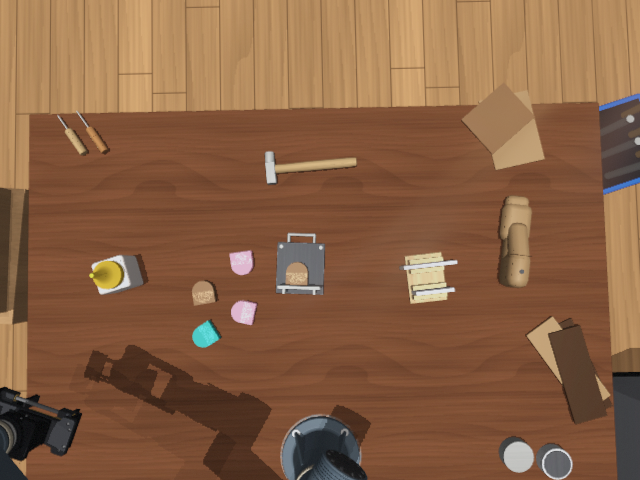

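View pics/scene0.png

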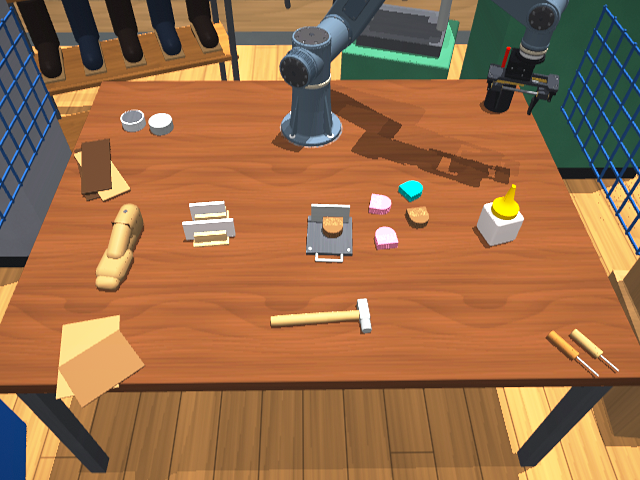

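The top view shows the carrier near (300,267) with the brown block on it at (297,273). The second brown block is at (204,293) and the rack at (428,278). The short board is in the slot nearer the robot at (434,292), and the long board is at (430,265). Next I'll enlarge these areas.

Run:
```python
import cv2,numpy as np
t=cv2.imread("pics/top0.png");s=cv2.imread("pics/scene0.png")
def c(i,x,y,w=66,h=50): return cv2.resize(i[y:y+h,x:x+w],(396,300),interpolation=cv2.INTER_NEAREST)
# origins: top carrier(268,248) top rack (398,254); top block (172,270); scene carrier(300,196,6x)
m=np.vstack([np.hstack([c(t,268,248),c(t,398,254)]),np.hstack([c(t,172,270),c(s,298,198)])])
cv2.imwrite("pics/m1.png",m)
```

```text
(no output)
```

View pics/m1.png

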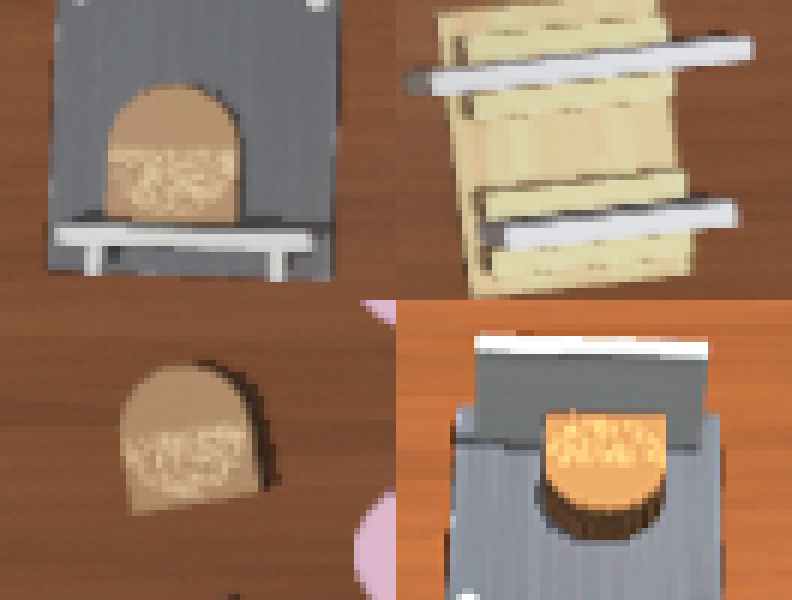

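The short board is in the robot-side slot and the blocks are clearly visible. I'll fit outline polygons to colour masks to get the poses.

```bash
cat > h.py <<'E'
import cv2,numpy as np
from scipy.optimize import minimize
from rig import robot
a=np.linspace(-np.pi/2,np.pi/2,25)
HEEL=np.r_[[[-.031,-.029]],np.c_[.002+.029*np.cos(a),.029*np.sin(a)],[[-.031,.029]]]
def rect(lx,ly): return np.array([[-1,-1],[1,-1],[1,1],[-1,1]])*[lx/2,ly/2]
def proj(c,P):
    f=240/np.tan(np.radians(c["vfov"]/2)); q=P@c["R"].T+c["t"]
    return q[:,:2]/q[:,2:]*f+[c["cx"],c["cy"]]
def back(c,uv,z):
    f=240/np.tan(np.radians(c["vfov"]/2))
    d=c["R"].T@np.array([(uv[0]-c["cx"])/f,(uv[1]-c["cy"])/f,1]); C=-c["R"].T@c["t"]
    return (C+d*(z-C[2])/d[2])[:2]
def place(S,p,z):
    k,s=np.cos(p[2]),np.sin(p[2]); return np.c_[S@np.array([[k,s],[-s,k]])+p[:2],np.full(len(S),z)]
def fit(c,mask,roi,S,z,yaws):
    """mask: bool image; roi x0,y0,x1,y1. returns x,y,yaw, residual px"""
    x0,y0,x1,y1=roi; m=mask[y0:y1,x0:x1].astype(np.uint8)
    n,l,st,_=cv2.connectedComponentsWithStats(m,connectivity=4); i=1+np.argmax(st[1:,4]); m=(l==i)
    m=cv2.morphologyEx(m.astype(np.uint8),cv2.MORPH_CLOSE,np.ones((3,3))).astype(float)
    v,u=np.nonzero(m); xy=back(c,(u.mean()+x0,v.mean()+y0),z); K=8
    def cost(p):
        q=(proj(c,place(S,p,z))-[x0,y0]+.5)*K-.5
        im=np.zeros((m.shape[0]*K,m.shape[1]*K),np.uint8)
        cv2.fillPoly(im,[np.round(q*16).astype(np.int32)],255,shift=4)
        return ((cv2.resize(im,m.shape[::-1],interpolation=cv2.INTER_AREA)/255.-m)**2).sum()
    best=None
    for y in yaws:
        p0=np.r_[xy,y]; sim=p0+np.array([[0,0,0],[.006,0,0],[0,.006,0],[0,0,.12]])
        r=minimize(cost,p0,method="Nelder-Mead",options=dict(initial_simplex=sim,xatol=1e-5,fatol=1e-3))
        if best is None or r.fun<best.fun: best=r
    return np.round(best.x,4),round(best.fun,1),int(m.sum())
def masks(c):
    I=c["color"].astype(int); R,G,B=I[...,0],I[...,1],I[...,2]
    return dict(leather=(R>135)&(R-B>40)&(G-B>12),white=(I.min(2)>195),plate=(abs(R-B)<40)&(R<175)&(R>60))
E
cat > m.py <<'E'
from h import *
c=robot.camera("top");M=masks(c)
Y=(-.3,0,.3)
print("low",fit(c,M["leather"],(275,252,325,287),HEEL,.036,Y))
print("next",fit(c,M["leather"],(180,270,230,315),HEEL,.024,Y))
print("short",fit(c,M["white"],(400,280,465,305),rect(.010,.100),.072,Y))
print("long",fit(c,M["white"],(390,250,470,276),rect(.010,.140),.072,Y))
print("stop",fit(c,M["white"],(270,280,325,298),rect(.008,.110),.078,Y))
print("plate",fit(c,cv2.morphologyEx((M["plate"]|M["leather"]|M["white"]).astype(np.uint8),cv2.MORPH_OPEN,np.ones((7,7)))>0,(262,236,335,300),rect(.14,.13),.012,Y))
c=robot.camera("scene");M=masks(c)
print("S low",fit(c,M["leather"]&(c["color"][...,0]>200),(312,205,350,240),HEEL,.036,Y))
print("S next",fit(c,M["leather"]&(c["color"][...,0]>200),(400,198,435,225),HEEL,.024,Y))
E
python3 m.py
```

```text
low (array([ 0.4946,  0.0556, -0.0634]), np.float64(11.5), 438)
next (array([0.4472, 0.3113, 0.1604]), np.float64(9.5), 463)
short (array([ 0.4404, -0.3032,  0.0976]), np.float64(10.5), 136)
long (array([ 0.5096, -0.2933,  0.0945]), np.float64(18.0), 180)
stop (array([ 0.4573,  0.0491, -0.0478]), np.float64(31.5), 116)
plate (array([ 0.5084,  0.0469, -0.0562]), np.float64(190.2), 2272)
S low (array([ 0.4928,  0.0528, -0.0383]), np.float64(4.9), 284)
S next (array([0.4455, 0.308 , 0.1411]), np.float64(7.4), 287)
```

```bash
cat > go.py <<'E'
import sys,numpy as np
from rig import robot
from scipy.spatial.transform import Rotation as R
o=robot.get_obs(); Q=R.from_quat(o["tool_rot"]); p=o["position"]
print("t",round(o["time"],2),"pos",p.round(4),"yang,tilt",np.arctan2(*Q.as_matrix()[[1,0],1]).round(4),"z",Q.as_matrix()[:,2].round(3),"F",o["ft_force"].round(1),"w",round(o["grip_width"],4),"gf",round(float(np.max(o["grip_force"])),1))
# args: x,y,z,yang[,tilt]; tilt<0 points outward along tool y
for a in sys.argv[1:]:
    v=[float(k) for k in a.split(",")]+[0]; c,s=np.cos(v[3]),np.sin(v[3])
    T=R.from_matrix(np.array([[-s,c,0],[c,s,0],[0,0,-1.]]))   # cols x=(-s,c,0), y=(c,s,0)
    T=R.from_matrix(np.column_stack([[-s*-1*-1,c,0],[c,s,0],[0,0,-1]]))*R.from_rotvec([v[4],0,0])
    d=Q.inv().apply(np.array(v[:3])-p)*100; r=(Q.inv()*T).as_rotvec()
    print(a,"->",d.round(2),r.round(3),"rows",max(np.linalg.norm(d)/6.25,np.linalg.norm(r)/.187).round(1))
E
sed -i '/T=R.from_matrix(np.array/d; s/-s\*-1\*-1/-s/' go.py
python3 go.py 0.45,0.1,0.22,0.6 0.44,-0.303,0.16,0.097
```

```text
t 0.2 pos [0.2098 0.5882 0.2219] yang,tilt 1.228 z [-0.001 -0.001 -1.   ] F [ 0.2  0.8 -1.1] w 0.0872 gf 0.0
0.45,0.1,0.22,0.6 -> [-39.03 -37.91   0.24] [-0.001  0.     0.628] rows 8.7
0.44,-0.303,0.16,0.097 -> [-51.63 -76.19   6.28] [-1.000e-03  1.000e-03  1.131e+00] rows 14.8
```

Call:
play_rows(gripper=[-1, -1, -1, -1, -1, -1, -1, -1, -1, -1, -1, -1], delta_pos=[[-39, -38, 0.2], [-39, -38, 0.2], [-39, -38, 0.2], [-39, -38, 0.2], [-39, -38, 0.2], [-39, -38, 0.2], [-39, -38, 0.2], [-39, -38, 0.2], [-51.6, -76.2, 0.2], [-51.6, -76.2, 0.2], [-51.6, -76.2, 0.2], [-51.6, -76.2, 0.2]], turn=[[0, 0, 0.63], [0, 0, 0.63], [0, 0, 0.63], [0, 0, 0.63], [0, 0, 0.63], [0, 0, 0.63], [0, 0, 0.63], [0, 0, 0.63], [0, 0, 1.13], [0, 0, 1.13], [0, 0, 1.13], [0, 0, 1.13]])

```text
time: 1.7
position: [0.4355, -0.1124, 0.2208]
tool_rot: [0.672, 0.741, 0.0, 0.0]
ft_force: [1.1, 0.4, 0.2]
grip_width: 0.0869
grip_force: 0.0
```

```bash
python3 go.py 0.44,-0.303,0.12,0.097 0.44,-0.303,0.05,0.097
```

```text
t 1.7 pos [ 0.4355 -0.1124  0.2208] yang,tilt 0.0969 z [ 0.001 -0.    -1.   ] F [1.1 0.4 0.2] w 0.0869 gf 0.0
0.44,-0.303,0.12,0.097 -> [-19.01  -1.4   10.08] [ 0.001  0.    -0.   ] rows 3.5
0.44,-0.303,0.05,0.097 -> [-19.01  -1.41  17.08] [ 0.001  0.    -0.   ] rows 4.1
```

Call:
play_rows(gripper=[0.2, 0.2, 0.2, 0.2, 0.2, 0.2], delta_pos=[[-19, -1.4, 10], [-19, -1.4, 10], [-19, -1.4, 10], [-19, -1.4, 10], [-19, -1.4, 10], [-19, -1.4, 10]], turn=[[0, 0, 0], [0, 0, 0], [0, 0, 0], [0, 0, 0], [0, 0, 0], [0, 0, 0]])

```text
time: 2.45
position: [0.4401, -0.299, 0.1211]
tool_rot: [0.671, 0.741, 0.0, -0.001]
ft_force: [-0.5, 0.2, -0.1]
grip_width: 0.0381
grip_force: 0.0
```

```bash
python3 go.py 0.44,-0.303,0.046,0.097
python3 - <<'E'
from h import *
t,s=robot.camera("top"),robot.camera("scene")
def c(i,x,y,w=100,h=75): return cv2.resize(i["color"][y:y+h,x:x+w,::-1],(400,300),interpolation=cv2.INTER_NEAREST)
cv2.imwrite("pics/m2.png",np.hstack([c(t,380,240),c(s,160,170)]))
E
```

```text
t 2.45 pos [ 0.4401 -0.299   0.1211] yang,tilt 0.0989 z [-0.001  0.001 -1.   ] F [-0.5  0.2 -0.1] w 0.0381 gf 0.0
0.44,-0.303,0.046,0.097 -> [-0.41 -0.04  7.51] [-0.    -0.001  0.002] rows 1.2
```

View pics/m2.png

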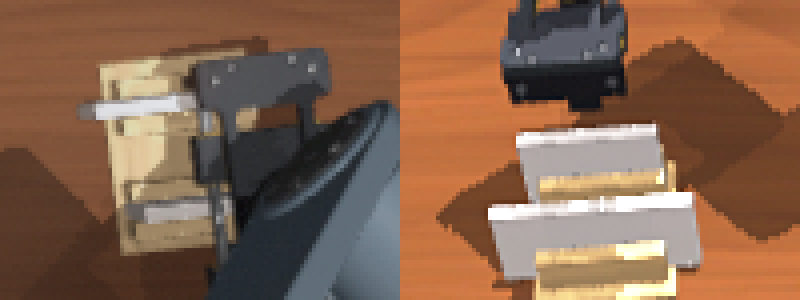

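The board sits centred under the fingers (short board at about (575,130) in the scene crop), so I'm descending to grip it.

Call:
play_rows(gripper=[0.2, 0.2, 0.2, 0.2, 1, 1, 1, 1, 1], delta_pos=[[-0.4, 0, 3], [-0.4, 0, 6], [-0.4, 0, 7.5], [-0.4, 0, 7.5], [-0.4, 0, 7.5], [-0.4, 0, 7.5], [-0.4, 0, 7.5], [-0.4, 0, 7.5], [-0.4, 0, 7.5]], turn=[[0, 0, 0], [0, 0, 0], [0, 0, 0], [0, 0, 0], [0, 0, 0], [0, 0, 0], [0, 0, 0], [0, 0, 0], [0, 0, 0]], squeeze=25)

```text
time: 3.68
position: [0.4407, -0.305, 0.0461]
tool_rot: [0.672, 0.741, -0.0, 0.0]
ft_force: [-0.5, 0.5, 5.3]
grip_width: 0.0098
grip_force: 25.0
```

```bash
python3 go.py 0.44,-0.303,0.135,0.097 0.64,-0.13,0.16,-0.05 0.64,-0.13,0.12,-0.05,-0.7
```

```text
t 3.67 pos [ 0.4407 -0.305   0.0461] yang,tilt 0.0979 z [ 0.    -0.001 -1.   ] F [-0.5  0.5  5.3] w 0.0098 gf 25.0
0.44,-0.303,0.135,0.097 -> [ 0.2  -0.04 -8.89] [0.    0.001 0.001] rows 1.4
0.64,-0.13,0.16,-0.05 -> [ 15.46  21.55 -11.39] [0.    0.001 0.148] rows 4.6
0.64,-0.13,0.12,-0.05,-0.7 -> [15.46 21.55 -7.39] [-0.698 -0.051  0.142] rows 4.4
```

Call:
play_rows(gripper=[1, 1, 1, 1, 1, 1, 1, 1, 1, 1, 1, 1], delta_pos=[[0, 0, -2], [0, 0, -5], [0, 0, -9.5], [15.5, 21.6, -11.5], [15.5, 21.6, -11.5], [15.5, 21.6, -11.5], [15.5, 21.6, -11.5], [15.5, 21.6, -11.5], [15.5, 21.6, -11.5], [15.5, 21.6, -7], [15.5, 21.6, -7], [15.5, 21.6, -7]], turn=[[0, 0, 0], [0, 0, 0], [0, 0, 0], [0, 0, 0.15], [-0.15, 0, 0.15], [-0.3, -0.02, 0.15], [-0.5, -0.04, 0.14], [-0.7, -0.05, 0.14], [-0.7, -0.05, 0.14], [-0.7, -0.05, 0.14], [-0.7, -0.05, 0.14], [-0.7, -0.05, 0.14]])

```text
time: 5.18
position: [0.6423, -0.1262, 0.1201]
tool_rot: [0.679, 0.65, 0.241, 0.244]
ft_force: [0.5, 0.0, -0.7]
grip_width: 0.01
grip_force: 25.0
```

```bash
python3 go.py 0.64,-0.13,0.036,-0.05,-0.7
```

```text
t 5.17 pos [ 0.6423 -0.1262  0.1201] yang,tilt -0.0482 z [ 0.643 -0.017 -0.765] F [ 0.5  0.  -0.7] w 0.01 gf 25.0
0.64,-0.13,0.036,-0.05,-0.7 -> [-0.48 -5.57  6.29] [-0.001 -0.015  0.001] rows 1.3
```

Call:
play_rows(gripper=[1, 1, 1, 1, 1, 0.2, 0.2, 0.2, 0.2, 0.2, 0.2, 0.2], delta_pos=[[0, -3, 3.6], [0, -4.4, 5.3], [0, -5.2, 6.2], [0, -5.4, 6.4], [0, -5.4, 6.4], [0, -5.4, 6.4], [0, -5.4, 6.4], [0, -5.4, 6.4], [0, -5.4, 4.4], [0, -5.4, 2.4], [0, -5.4, 0], [0, -5.4, -4]], turn=[[0, 0, 0], [0, 0, 0], [0, 0, 0], [0, 0, 0], [0, 0, 0], [0, 0, 0], [0, 0, 0], [0, 0, 0], [0, 0, 0], [0, 0, 0], [0, 0, 0], [0, 0, 0]])

```text
time: 6.68
position: [0.5744, -0.1231, 0.1179]
tool_rot: [0.678, 0.65, 0.242, 0.243]
ft_force: [-0.0, -0.1, 0.8]
grip_width: 0.0345
grip_force: 0.0
```

```bash
python3 go.py
python3 - <<'E'
from h import *
t,s=robot.camera("top"),robot.camera("scene")
def c(i,x,y,w=160,h=120): return cv2.resize(i["color"][y:y+h,x:x+w,::-1],(400,300),interpolation=cv2.INTER_NEAREST)
cv2.imwrite("pics/m3.png",np.hstack([c(t,290,180),c(s,200,190)]))
E
```

```text
t 6.67 pos [ 0.5744 -0.1231  0.1179] yang,tilt -0.0485 z [ 0.644 -0.016 -0.765] F [-0.  -0.1  0.8] w 0.0345 gf 0.0
```

View pics/m3.png

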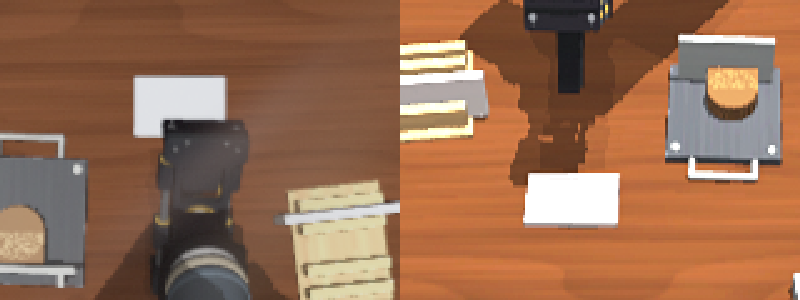

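The board lies flat at about (362,222) in the top view. I'll move the arm clear and measure it.

```bash
python3 go.py 0.45,-0.16,0.22,-0.05
```

```text
t 6.78 pos [ 0.5729 -0.1227  0.1195] yang,tilt -0.0483 z [ 0.644 -0.017 -0.765] F [ 0.8 -0.4 -0.1] w 0.0348 gf 0.0
0.45,-0.16,0.22,-0.05 -> [ -4.1   -2.77 -15.54] [ 0.7   -0.014  0.007] rows 3.7
```

Call:
play_rows(gripper=[-1, -1, -1, -1, -1, -1], delta_pos=[[-4, -2.8, -15.5], [-4, -2.8, -15.5], [-4, -2.8, -15.5], [-4, -2.8, -15.5], [-4, -2.8, -15.5], [-4, -2.8, -15.5]], turn=[[0, 0, 0], [0.2, 0, 0], [0.4, 0, 0], [0.55, -0.01, 0], [0.7, -0.014, 0.007], [0.7, -0.014, 0.007]])

```text
time: 7.52
position: [0.463, -0.1488, 0.213]
tool_rot: [0.695, 0.692, 0.162, 0.106]
ft_force: [1.3, 1.6, -0.5]
grip_width: 0.0845
grip_force: 0.0
```

```bash
cat > m2.py <<'E'
from h import *
c=robot.camera("top");M=masks(c);p=None
def go(n,*a): print(n,*fit(c,*a))
Y=(-.3,0,.3)
go("board",M["white"],(330,200,395,245),rect(.066,.100),.010,Y)
c=robot.camera("scene");M=masks(c)
go("S board",M["white"],(230,245,290,290),rect(.066,.100),.010,Y)
E
python3 m2.py; python3 go.py 0.45,-0.16,0.22,-0.05
```

```text
board [ 0.6304 -0.1241 -0.0152] 23.0 827
S board [ 0.6293 -0.1272 -0.0152] 11.7 738
t 7.62 pos [ 0.4664 -0.1505  0.2147] yang,tilt -0.0154 z [ 0.379  0.073 -0.923] F [ 1.1 -0.7 -0. ] w 0.0855 gf 0.0
0.45,-0.16,0.22,-0.05 -> [-0.88 -1.31 -1.18] [ 0.387 -0.085  0.049] rows 2.1
```

```bash
python3 go.py 0.63,-0.1255,0.09,-0.015
```

```text
t 7.62 pos [ 0.4664 -0.1505  0.2147] yang,tilt -0.0154 z [ 0.379  0.073 -0.923] F [ 1.1 -0.7 -0. ] w 0.0855 gf 0.0
0.63,-0.1255,0.09,-0.015 -> [ 1.35 10.38 17.88] [ 0.388 -0.078  0.015] rows 3.3
```

Call:
play_rows(gripper=[-1, -1, -1, -1, -1, -1, -1], delta_pos=[[1.3, 10.4, 17.9], [1.3, 10.4, 17.9], [1.3, 10.4, 17.9], [1.3, 10.4, 17.9], [1.3, 10.4, 17.9], [1.3, 10.4, 17.9], [1.3, 10.4, 17.9]], turn=[[0.39, -0.08, 0.015], [0.39, -0.08, 0.015], [0.39, -0.08, 0.015], [0.39, -0.08, 0.015], [0.39, -0.08, 0.015], [0.39, -0.08, 0.015], [0.39, -0.08, 0.015]])

```text
time: 8.5
position: [0.6272, -0.1235, 0.0882]
tool_rot: [0.713, 0.701, -0.0, -0.003]
ft_force: [0.6, -1.4, 0.0]
grip_width: 0.0874
grip_force: 0.0
```

```bash
python3 go.py 0.63,-0.1255,0.004,-0.015
```

```text
t 8.5 pos [ 0.6272 -0.1235  0.0882] yang,tilt -0.0168 z [-0.005  0.005 -1.   ] F [ 0.6 -1.4  0. ] w 0.0874 gf 0.0
0.63,-0.1255,0.004,-0.015 -> [-0.23  0.32  8.42] [-0.005 -0.004 -0.002] rows 1.3
```

Call:
play_rows(gripper=[-1, -1, -1, -1, -1, -1], delta_pos=[[-0.2, 0.3, 4], [-0.2, 0.3, 6], [-0.2, 0.3, 7.5], [-0.2, 0.3, 8.2], [-0.2, 0.3, 8.2], [-0.2, 0.3, 8.2]], turn=[[-0.005, -0.004, 0], [-0.005, -0.004, 0], [-0.005, -0.004, 0], [-0.005, -0.004, 0], [-0.005, -0.004, 0], [-0.005, -0.004, 0]])

```text
time: 9.25
position: [0.6313, -0.1254, 0.0058]
tool_rot: [0.713, 0.701, -0.0, 0.001]
ft_force: [-0.6, 0.4, 0.0]
grip_width: 0.0867
grip_force: 0.0
```

```bash
python3 go.py 0.63,-0.1255,0.003,-0.015
```

```text
t 9.25 pos [ 0.6313 -0.1254  0.0058] yang,tilt -0.0162 z [ 0.    -0.001 -1.   ] F [-0.6  0.4  0. ] w 0.0867 gf 0.0
0.63,-0.1255,0.003,-0.015 -> [-0.01 -0.13  0.28] [ 0.     0.001 -0.001] rows 0.1
```

Call:
play_rows(gripper=[-1, 1, 1, 1, 1, 1, 1], delta_pos=[[0, -0.1, 0.3], [0, -0.1, 0.3], [0, -0.1, 0.3], [0, -0.1, 0.3], [0, -0.1, 0.3], [0, -0.1, 0.3], [0, -0.1, 0.3]], turn=[[0, 0, 0], [0, 0, 0], [0, 0, 0], [0, 0, 0], [0, 0, 0], [0, 0, 0], [0, 0, 0]], squeeze=20)

```text
time: 10.12
position: [0.6298, -0.1253, 0.0022]
tool_rot: [0.713, 0.701, -0.001, -0.0]
ft_force: [-0.8, 0.4, 0.9]
grip_width: 0.0659
grip_force: 20.0
```

```bash
python3 go.py 0.56,-0.06,0.15,0.8 0.555,0.051,0.1,1.521
```

```text
t 10.12 pos [ 0.6298 -0.1253  0.0022] yang,tilt -0.0164 z [-0.001 -0.001 -1.   ] F [-0.8  0.4  0.9] w 0.0659 gf 20.0
0.56,-0.06,0.15,0.8 -> [  6.4   -7.09 -14.78] [-0.001  0.    -0.816] rows 4.4
0.555,0.051,0.1,1.521 -> [17.5  -7.77 -9.79] [-1.000e-03 -0.000e+00 -1.537e+00] rows 8.2
```

Call:
play_rows(gripper=[1, 1, 1, 1, 1, 1, 1, 1, 1, 1, 1, 1], delta_pos=[[0, 0, -3], [0, 0, -8], [6.4, -7, -13], [6.4, -7, -13], [6.4, -7, -13], [17.5, -8.5, -12], [17.5, -8.5, -12], [17.5, -8.5, -12], [17.5, -8.5, -12], [17.5, -8.5, -12], [17.5, -8.5, -12], [17.5, -8.5, -12]], turn=[[0, 0, 0], [0, 0, -0.18], [0, 0, -0.36], [0, 0, -0.54], [0, 0, -0.72], [0, 0, -0.9], [0, 0, -1.08], [0, 0, -1.26], [0, 0, -1.44], [0, 0, -1.54], [0, 0, -1.54], [0, 0, -1.54]])

```text
time: 11.62
position: [0.5476, 0.0512, 0.122]
tool_rot: [0.024, 1.0, -0.0, -0.001]
ft_force: [0.2, -0.3, -0.6]
grip_width: 0.0659
grip_force: 20.0
```

```bash
python3 go.py 0.5326,0.0522,0.06,1.519 0.5326,0.0522,0.0415,1.519
```

```text
t 11.62 pos [0.5476 0.0512 0.122 ] yang,tilt 1.5221 z [-0.001 -0.001 -1.   ] F [ 0.2 -0.3 -0.6] w 0.0659 gf 20.0
0.5326,0.0522,0.06,1.519 -> [1.5  0.03 6.2 ] [-0.001 -0.001  0.003] rows 1.0
0.5326,0.0522,0.0415,1.519 -> [1.5  0.03 8.05] [-0.001 -0.001  0.003] rows 1.3
```

Call:
play_rows(gripper=[1, 1, 1, 1, 1, 1], delta_pos=[[1.5, 0, 3], [1.5, 0, 6], [1.5, 0, 7.5], [1.5, 0, 7.8], [1.5, 0, 7.8], [1.5, 0, 7.8]], turn=[[0, 0, 0], [0, 0, 0.003], [0, 0, 0.003], [0, 0, 0.003], [0, 0, 0.003], [0, 0, 0.003]])

```text
time: 12.38
position: [0.5335, 0.0518, 0.045]
tool_rot: [0.025, 1.0, -0.0, 0.001]
ft_force: [0.5, -0.2, -0.6]
grip_width: 0.0658
grip_force: 20.0
```

```bash
cat > m3.py <<'E'
from h import *
c=robot.camera("scene");M=masks(c)
t=robot.camera("top")
def cr(i,x,y,w=80,h=60): return cv2.resize(i["color"][y:y+h,x:x+w,::-1],(400,300),interpolation=cv2.INTER_NEAREST)
cv2.imwrite("pics/m4.png",np.hstack([cr(t,260,235),cr(c,290,195)]))
E
python3 m3.py; python3 go.py 0.5126,0.0532,0.0415,1.519
```

```text
t 12.47 pos [0.5333 0.0518 0.0449] yang,tilt 1.5207 z [ 0.001 -0.001 -1.   ] F [-0.4  0.  -1.1] w 0.0656 gf 20.0
0.5126,0.0532,0.0415,1.519 -> [2.07 0.04 0.34] [-0.001  0.001  0.002] rows 0.3
```

View pics/m4.png

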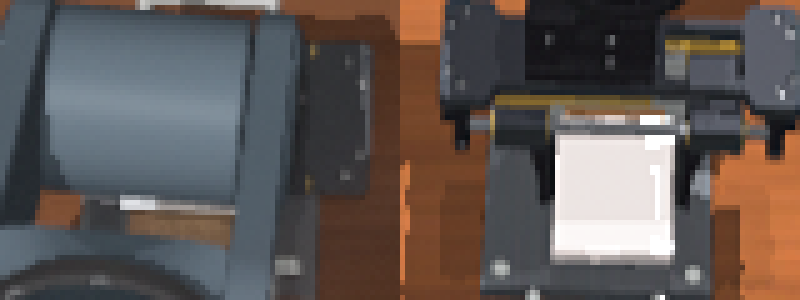

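The board is held level just above the block with roughly a 20 mm gap to the stop. I'll slide it towards the stop and feel for contact.

Call:
play_rows(gripper=[1, 1, 1, 1, 1, 1], delta_pos=[[0.8, 0.02, 0.15], [1.4, 0.03, 0.25], [1.7, 0.04, 0.25], [1.8, 0.04, 0.25], [1.8, 0.04, 0.25], [1.8, 0.04, 0.25]], turn=[[0, 0, 0.002], [0, 0, 0.002], [0, 0, 0.002], [0, 0, 0.002], [0, 0, 0.002], [0, 0, 0.002]])

```text
time: 13.22
position: [0.515, 0.0531, 0.0416]
tool_rot: [0.026, 1.0, -0.0, -0.0]
ft_force: [0.0, -1.0, -0.8]
grip_width: 0.0658
grip_force: 20.0
```

Call:
play_rows(gripper=[1, 1, 1], delta_pos=[[0.1, 0, 0], [0.1, 0, 0], [0.1, 0, 0]], turn=[[0, 0, 0], [0, 0, 0], [0, 0, 0]])

```text
time: 13.6
position: [0.5137, 0.0532, 0.0416]
tool_rot: [0.026, 1.0, -0.0, -0.0]
ft_force: [-0.7, 0.4, -0.1]
grip_width: 0.0657
grip_force: 20.0
```

Call:
play_rows(gripper=[1, 1, 1], delta_pos=[[0.1, 0, 0], [0.1, 0, 0], [0.1, 0, 0]], turn=[[0, 0, 0], [0, 0, 0], [0, 0, 0]])

```text
time: 13.98
position: [0.5127, 0.0533, 0.0416]
tool_rot: [0.026, 1.0, -0.0, -0.0]
ft_force: [0.3, 0.0, -1.0]
grip_width: 0.0657
grip_force: 20.0
```

Call:
play_rows(gripper=[1, 1, 1], delta_pos=[[0.1, 0, 0], [0.1, 0, 0], [0.1, 0, 0]], turn=[[0, 0, 0], [0, 0, 0], [0, 0, 0]])

```text
time: 14.35
position: [0.5117, 0.0533, 0.0416]
tool_rot: [0.026, 1.0, -0.0, -0.0]
ft_force: [0.3, 0.8, -0.7]
grip_width: 0.0657
grip_force: 20.0
```

Call:
play_rows(gripper=[1, 1, 1], delta_pos=[[0.1, 0, 0], [0.1, 0, 0], [0.1, 0, 0]], turn=[[0, 0, 0], [0, 0, 0], [0, 0, 0]])

```text
time: 14.72
position: [0.5115, 0.0533, 0.0417]
tool_rot: [0.026, 1.0, -0.0, 0.0]
ft_force: [2.5, 0.3, -0.9]
grip_width: 0.0655
grip_force: 20.0
```

Contact with the stop, 2.5 N at x=0.5115. I'll back off slightly and lower until I feel the block.

Call:
play_rows(gripper=[1, 1, 1, 1], delta_pos=[[-0.1, 0, 0], [-0.1, 0, 0.2], [-0.1, 0, 0.25], [-0.1, 0, 0.25]], turn=[[0, 0, 0], [0, 0, 0], [0, 0, 0], [0, 0, 0]])

```text
time: 15.22
position: [0.5115, 0.0533, 0.039]
tool_rot: [0.026, 1.0, -0.0, -0.001]
ft_force: [0.3, -1.1, -0.9]
grip_width: 0.0659
grip_force: 20.0
```

Call:
play_rows(gripper=[1, 1, 1], delta_pos=[[0, 0, 0.07], [0, 0, 0.07], [0, 0, 0.07]], turn=[[0, 0, 0], [0, 0, 0], [0, 0, 0]])

```text
time: 15.6
position: [0.5115, 0.0533, 0.0384]
tool_rot: [0.026, 1.0, -0.0, -0.001]
ft_force: [0.6, -0.5, -0.4]
grip_width: 0.0657
grip_force: 20.0
```

Call:
play_rows(gripper=[1, 1, 1], delta_pos=[[0, 0, 0.05], [0, 0, 0.05], [0, 0, 0.05]], turn=[[0, 0, 0], [0, 0, 0], [0, 0, 0]])

```text
time: 15.98
position: [0.5115, 0.0533, 0.0381]
tool_rot: [0.026, 1.0, -0.0, -0.001]
ft_force: [-1.0, -0.2, 4.4]
grip_width: 0.0656
grip_force: 20.0
```

Call:
play_rows(gripper=[-0.8, -0.8, -0.8, -1, -1, -1, -1, -1], delta_pos=[[0, 0, 0], [0, 0, 0], [0, 0, 0], [0, 0, 0], [0, 0, -1], [0, 0, -4], [0, 0, -10], [0, 0, -12]], turn=[[0, 0, 0], [0, 0, 0], [0, 0, 0], [0, 0, 0], [0, 0, 0], [0, 0, 0], [0, 0, 0], [0, 0, 0]])

```text
time: 16.98
position: [0.5137, 0.0533, 0.1618]
tool_rot: [0.026, 1.0, -0.001, 0.003]
ft_force: [0.1, 0.0, -0.0]
grip_width: 0.087
grip_force: 0.0
```

```bash
python3 go.py 0.43,0.307,0.16,1.721
```

```text
t 16.98 pos [0.5137 0.0533 0.1618] yang,tilt 1.5188 z [ 0.006 -0.001 -1.   ] F [ 0.1  0.  -0. ] w 0.087 gf 0.0
0.43,0.307,0.16,1.721 -> [ 9.68 24.91  0.1 ] [-0.002  0.006 -0.202] rows 4.3
```

Call:
play_rows(gripper=[-1, -1, -1, -1, -1, -1, -1], delta_pos=[[9.5, 25, 0], [9.5, 25, 0], [9.5, 25, 0], [9.5, 25, 0], [9.5, 25, 0], [9.5, 25, 0], [9.5, 25, 0]], turn=[[0, 0.006, -0.2], [0, 0.006, -0.2], [0, 0.006, -0.2], [0, 0.006, -0.2], [0, 0.006, -0.2], [0, 0.006, -0.2], [0, 0.006, -0.2]])

```text
time: 17.85
position: [0.4305, 0.3068, 0.158]
tool_rot: [-0.073, 0.997, -0.001, -0.003]
ft_force: [0.4, -0.6, -0.0]
grip_width: 0.087
grip_force: 0.0
```

```bash
cat > m5.py <<'E'
from h import *
Y=(-.3,0,.3)
c=robot.camera("top");M=masks(c)
print("board",*fit(c,M["white"]&(np.arange(480)[:,None]<283),(270,240,330,290),rect(.100,.066),.046,Y))
cv2.imwrite("pics/m5.png",cv2.resize(c["color"][235:310,180:340,::-1],(800,375),interpolation=cv2.INTER_NEAREST))
c=robot.camera("scene");M=masks(c)
print("S board",*fit(c,M["white"],(300,212,360,250),rect(.100,.066),.046,Y))
E
python3 m5.py; python3 go.py 0.432,0.3074,0.006,1.721
```

```text
board [ 0.5132  0.055  -0.0539] 71.4 859
S board [ 0.5125  0.0521 -0.0667] 15.2 652
t 17.95 pos [0.4307 0.3065 0.1579] yang,tilt 1.7162 z [-0.007 -0.001 -1.   ] F [-0.3  0.4 -0.2] w 0.0873 gf 0.0
0.432,0.3074,0.006,1.721 -> [-0.25  0.08 15.18] [-0.    -0.007 -0.005] rows 2.4
```

View pics/m5.png

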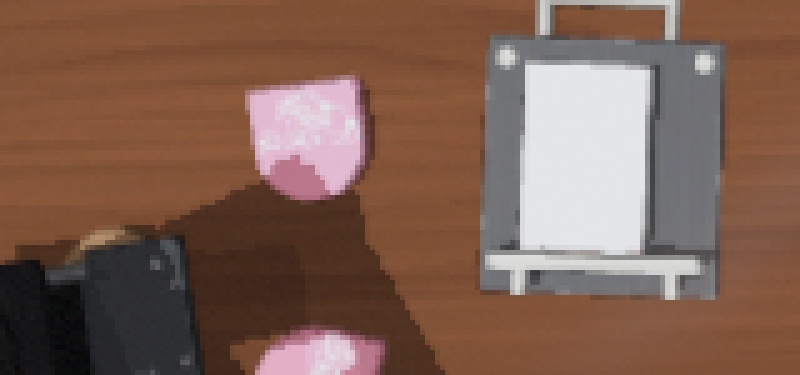

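The board lies flat on the block, square and against the stop, with its centre near px (294,266). Next is the second block.

Call:
play_rows(gripper=[-0.8, -0.8, -0.8, -0.8, -0.8, -0.8, -0.8], delta_pos=[[-0.25, 0.1, 6], [-0.25, 0.1, 10], [-0.25, 0.1, 11.5], [-0.25, 0.1, 11.5], [-0.25, 0.1, 11.5], [-0.25, 0.1, 11.5], [-0.25, 0.1, 11.5]], turn=[[0, -0.007, -0.005], [0, -0.007, -0.005], [0, -0.007, -0.005], [0, -0.007, -0.005], [0, -0.007, -0.005], [0, -0.007, -0.005], [0, -0.007, -0.005]])

```text
time: 18.82
position: [0.432, 0.3096, 0.0438]
tool_rot: [-0.076, 0.997, 0.0, 0.001]
ft_force: [0.5, 0.1, -0.2]
grip_width: 0.0783
grip_force: 0.0
```

```bash
python3 go.py 0.432,0.3074,0.006,1.721
```

```text
t 18.82 pos [0.432  0.3096 0.0438] yang,tilt 1.7239 z [ 0.002  0.001 -1.   ] F [ 0.5  0.1 -0.2] w 0.0783 gf 0.0
0.432,0.3074,0.006,1.721 -> [ 0.05 -0.22  3.78] [0.001 0.002 0.003] rows 0.6
```

Call:
play_rows(gripper=[-0.8, -0.8, -0.8, 1, 1, 1, 1, 1, 1], delta_pos=[[0, -0.2, 2], [0, -0.2, 3.5], [0, -0.2, 3.75], [0, -0.2, 3.75], [0, -0.2, 3.75], [0, -0.2, 3.75], [0, -0.2, 3.75], [0, -0.2, 3.75], [0, -0.2, 3.75]], turn=[[0, 0, 0], [0, 0, 0], [0, 0, 0], [0, 0, 0], [0, 0, 0], [0, 0, 0], [0, 0, 0], [0, 0, 0], [0, 0, 0]], squeeze=20)

```text
time: 19.95
position: [0.4321, 0.3074, 0.0057]
tool_rot: [-0.076, 0.997, 0.0, 0.0]
ft_force: [-1.0, 0.6, 5.0]
grip_width: 0.0576
grip_force: 20.0
```

```bash
python3 go.py 0.432,0.3074,0.006,1.721
```

```text
t 19.95 pos [0.4321 0.3074 0.0057] yang,tilt 1.7237 z [ 0.001  0.    -1.   ] F [-1.   0.6  5. ] w 0.0576 gf 20.0
0.432,0.3074,0.006,1.721 -> [ 0.01 -0.   -0.03] [0.    0.001 0.003] rows 0.0
```

```bash
python3 go.py 0.505,0.0533,0.15,1.519
```

```text
t 19.95 pos [0.4321 0.3074 0.0057] yang,tilt 1.7237 z [ 0.001  0.    -1.   ] F [-1.   0.6  5. ] w 0.0576 gf 20.0
0.505,0.0533,0.15,1.519 -> [ -3.35 -26.22 -14.43] [0.    0.001 0.205] rows 4.8
```

Call:
play_rows(gripper=[1, 1, 1, 1, 1, 1, 1, 1, 1, 1, 1, 1], delta_pos=[[0, 0, -3], [0, 0, -8], [0, 0, -14.4], [0, 0, -14.4], [-3.3, -26.2, -14.4], [-3.3, -26.2, -14.4], [-3.3, -26.2, -14.4], [-3.3, -26.2, -14.4], [-3.3, -26.2, -14.4], [-3.3, -26.2, -14.4], [-3.3, -26.2, -14.4], [-3.3, -26.2, -14.4]], turn=[[0, 0, 0], [0, 0, 0], [0, 0, 0], [0, 0, 0], [0, 0, 0.1], [0, 0, 0.2], [0, 0, 0.205], [0, 0, 0.205], [0, 0, 0.205], [0, 0, 0.205], [0, 0, 0.205], [0, 0, 0.205]])

```text
time: 21.45
position: [0.5034, 0.055, 0.149]
tool_rot: [0.025, 1.0, 0.0, -0.001]
ft_force: [1.3, -0.0, -1.4]
grip_width: 0.0577
grip_force: 20.0
```

```bash
python3 go.py 0.505,0.0533,0.06,1.519
```

```text
t 21.45 pos [0.5034 0.055  0.149 ] yang,tilt 1.5212 z [-0.001  0.    -1.   ] F [ 1.3 -0.  -1.4] w 0.0577 gf 20.0
0.505,0.0533,0.06,1.519 -> [-0.18 -0.17  8.9 ] [ 0.    -0.001  0.002] rows 1.4
```

Call:
play_rows(gripper=[1, 1, 1, 1, 1, 1], delta_pos=[[-0.1, -0.1, 4], [-0.1, -0.1, 7.5], [-0.1, -0.1, 8.7], [-0.1, -0.1, 8.9], [-0.1, -0.1, 8.9], [-0.1, -0.1, 8.9]], turn=[[0, 0, 0.002], [0, 0, 0.002], [0, 0, 0.002], [0, 0, 0.002], [0, 0, 0.002], [0, 0, 0.002]])

```text
time: 22.2
position: [0.5061, 0.0523, 0.0614]
tool_rot: [0.027, 1.0, -0.0, 0.001]
ft_force: [0.5, -0.2, -1.3]
grip_width: 0.0578
grip_force: 20.0
```

```bash
python3 go.py 0.48,0.0547,0.055,1.519
```

```text
t 22.2 pos [0.5061 0.0523 0.0614] yang,tilt 1.5168 z [ 0.002 -0.    -1.   ] F [ 0.5 -0.2 -1.3] w 0.0578 gf 20.0
0.48,0.0547,0.055,1.519 -> [2.62 0.1  0.63] [-0.     0.002 -0.002] rows 0.4
```

Call:
play_rows(gripper=[1, 1, 1, 1, 1, 1], delta_pos=[[1, 0.1, 0.3], [1.8, 0.1, 0.5], [2.2, 0.1, 0.6], [2.3, 0.1, 0.6], [2.3, 0.1, 0.6], [2.3, 0.1, 0.6]], turn=[[0, 0, -0.002], [0, 0, -0.002], [0, 0, -0.002], [0, 0, -0.002], [0, 0, -0.002], [0, 0, -0.002]])

```text
time: 22.95
position: [0.4827, 0.0545, 0.0543]
tool_rot: [0.026, 1.0, 0.0, 0.0]
ft_force: [-1.2, 0.1, -1.2]
grip_width: 0.0579
grip_force: 20.0
```

Call:
play_rows(gripper=[1, 1, 1], delta_pos=[[0.1, 0, 0], [0.1, 0, 0], [0.1, 0, 0]], turn=[[0, 0, 0], [0, 0, 0], [0, 0, 0]])

```text
time: 23.32
position: [0.4813, 0.0546, 0.0543]
tool_rot: [0.026, 1.0, 0.0, 0.0]
ft_force: [0.1, 0.3, -0.4]
grip_width: 0.0577
grip_force: 20.0
```

Call:
play_rows(gripper=[1, 1, 1], delta_pos=[[0.1, 0, 0], [0.1, 0, 0], [0.1, 0, 0]], turn=[[0, 0, 0], [0, 0, 0], [0, 0, 0]])

```text
time: 23.7
position: [0.4803, 0.0547, 0.0543]
tool_rot: [0.026, 1.0, 0.0, 0.0]
ft_force: [-0.0, 0.4, -0.8]
grip_width: 0.0581
grip_force: 20.0
```

Call:
play_rows(gripper=[1, 1, 1], delta_pos=[[0.1, 0, 0], [0.1, 0, 0], [0.1, 0, 0]], turn=[[0, 0, 0], [0, 0, 0], [0, 0, 0]])

```text
time: 24.08
position: [0.4793, 0.0547, 0.0543]
tool_rot: [0.026, 1.0, 0.0, -0.0]
ft_force: [0.2, 0.4, -0.4]
grip_width: 0.058
grip_force: 20.0
```

Call:
play_rows(gripper=[1, 1, 1], delta_pos=[[0.1, 0, 0], [0.1, 0, 0], [0.1, 0, 0]], turn=[[0, 0, 0], [0, 0, 0], [0, 0, 0]])

```text
time: 24.45
position: [0.4783, 0.0547, 0.0543]
tool_rot: [0.026, 1.0, 0.0, -0.0]
ft_force: [-0.8, 0.4, -0.3]
grip_width: 0.0581
grip_force: 20.0
```

Call:
play_rows(gripper=[1, 1, 1], delta_pos=[[0.1, 0, 0], [0.1, 0, 0], [0.1, 0, 0]], turn=[[0, 0, 0], [0, 0, 0], [0, 0, 0]])

```text
time: 24.82
position: [0.4773, 0.0548, 0.0543]
tool_rot: [0.026, 1.0, 0.0, -0.0]
ft_force: [0.4, -0.7, -1.3]
grip_width: 0.0576
grip_force: 20.0
```

Call:
play_rows(gripper=[1, 1, 1], delta_pos=[[0.1, 0, 0], [0.1, 0, 0], [0.1, 0, 0]], turn=[[0, 0, 0], [0, 0, 0], [0, 0, 0]])

```text
time: 25.2
position: [0.4771, 0.0548, 0.0543]
tool_rot: [0.026, 1.0, -0.0, 0.001]
ft_force: [2.4, -0.0, -2.0]
grip_width: 0.0578
grip_force: 20.0
```

Contact with the stop. I'll relax it and lower.

Call:
play_rows(gripper=[1, 1, 1, 1], delta_pos=[[-0.12, 0, 0], [-0.12, 0, 0.15], [-0.12, 0, 0.2], [-0.12, 0, 0.2]], turn=[[0, 0, 0], [0, 0, 0], [0, 0, 0], [0, 0, 0]])

```text
time: 25.7
position: [0.4772, 0.0548, 0.0521]
tool_rot: [0.026, 1.0, 0.0, -0.0]
ft_force: [0.2, 0.7, -0.9]
grip_width: 0.0579
grip_force: 20.0
```

Call:
play_rows(gripper=[1, 1, 1], delta_pos=[[0, 0, 0.06], [0, 0, 0.06], [0, 0, 0.06]], turn=[[0, 0, 0], [0, 0, 0], [0, 0, 0]])

```text
time: 26.08
position: [0.4772, 0.0548, 0.0517]
tool_rot: [0.026, 1.0, 0.0, -0.0]
ft_force: [-0.5, -0.3, 0.8]
grip_width: 0.0576
grip_force: 20.0
```

Call:
play_rows(gripper=[1, 1, -0.7, -0.7, -0.7, -0.8, -0.8, -0.8, -0.8, -0.8, -0.8], delta_pos=[[0, 0, 0.04], [0, 0, 0.04], [0, 0, 0.04], [0, 0, 0.04], [0, 0, 0.04], [0, 0, -0.5], [0, 0, -2], [0, 0, -6], [0, 0, -12], [0, 0, -16], [0, -10, -18]], turn=[[0, 0, 0], [0, 0, 0], [0, 0, 0], [0, 0, 0], [0, 0, 0], [0, 0, 0], [0, 0, 0], [0, 0, 0], [0, 0, 0], [0, 0, 0], [0, 0, 0]])

```text
time: 27.45
position: [0.4761, -0.0045, 0.2281]
tool_rot: [0.022, 1.0, -0.0, 0.004]
ft_force: [1.3, 0.1, -0.6]
grip_width: 0.0784
grip_force: 0.0
```

Call:
play_rows(gripper=[-0.8, -0.8, -0.8, -0.8, -0.8], delta_pos=[[0, -16, 0], [0, -16, 0], [0, -16, 0], [0, -16, 0], [0, -16, 0]], turn=[[0, 0, 0], [0, 0, 0], [0, 0, 0], [0, 0, 0], [0, 0, 0]])

```text
time: 28.08
position: [0.4655, -0.1654, 0.2243]
tool_rot: [0.026, 1.0, 0.0, -0.0]
ft_force: [-0.1, 0.4, -0.2]
grip_width: 0.0782
grip_force: 0.0
```

Run:
```python
from h import *
Y=(-.3,0,.3)
c=robot.camera("top");M=masks(c)
print("next",*fit(c,M["leather"],(268,240,335,290),HEEL,.070,Y))
s=robot.camera("scene");M=masks(s)
print("S next",*fit(s,M["leather"]&(s["color"][...,0]>200),(312,190,350,235),HEEL,.070,Y))
print("S board",*fit(s,M["white"],(300,212,360,250),rect(.100,.066),.046,Y))
def cr(i,x,y,w=80,h=60): return cv2.resize(i["color"][y:y+h,x:x+w,::-1],(400,300),interpolation=cv2.INTER_NEAREST)
cv2.imwrite("pics/m6.png",np.hstack([cr(c,260,235),cr(s,290,195)]))
```

```text
next [ 0.4932  0.0552 -0.0579] 13.1 461
S next [0.4083 0.0682 1.4   ] 96.0 341
S board [ 0.516   0.0516 -0.0576] 283.5 348
```

View pics/m6.png

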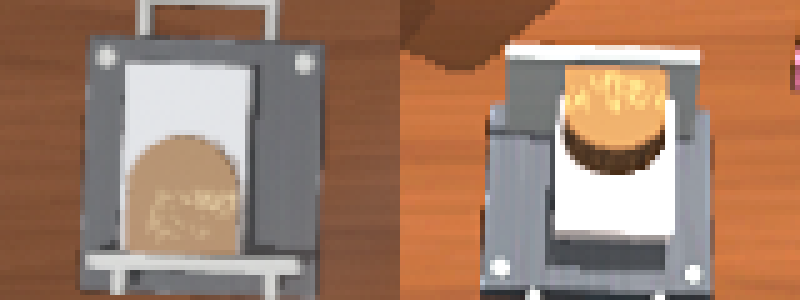

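The second block sits upright on the board against the stop. It fits at (0.4932, 0.0552), within 2 mm of the lower block's fit, and the robot is clear, so I'm handing in.

```bash
python3 -c "
from rig import robot
print(robot.hand_in())"
```

```text
the job is handed in; nothing more can be done
None
```

The short board is flat on the lower block against the stop, the second block stands square on the board, and I handed the job in at about 28 s; the hand-in returned no verdict.

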